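Chuck jaw from behind the lathe carriage

ROBOT

A 6-joint arm with a two-finger parallel gripper is mounted at the origin on the work surface. World frame = base frame: x ahead of the robot, y to its left, z up, the work surface at z = 0. Lengths are in mm, angles in rad, forces in N, time in s.
With the tool pointing down it reaches from about 400 to 925 mm from the base axis. Payload 12.5 kg.
Tool frame: the origin (TCP) lies on the centre line of the jaws, within the pads' length; the fingertips stand 25 mm ahead of it and the grasp point (between the pads) lies 6 mm ahead of it; z points along the fingers, y is the direction in which the jaws open and shut (so a half turn about z gives the same grasp; the last joint's range is limited). The gripper opens to 95 mm and grips with 3 to 60 N. Pads are 20 mm wide; open, the fingers measure 119 mm over their backs; the gripper's body (75 mm by 180 mm) begins 59 mm behind the grasp point.
Start: joints at [1.161, 0.491, 1.559, -0, 1.092, -0.106], TCP at [186.951, 596.403, 214.961] pointing down, gripper open.
Joint ranges: [-3.1, 3.1], [-0.84, 2.19], [0.05, 2.79], [-1.13, 4.28], [0.06, 2.93], [-2.69, 2.69]. Speed limits (rad/s): [2.22, 2.22, 2.79, 3.14, 3.14, 3.14].

INTERFACE

Orientations are given as a rotation vector (axis times angle).
In Python, from plant import bot gives the robot as it stands.
- The arm moves only by the tool move_arm, never from a script. Its argument "commands" is a list of rows, each a list of 2 entries, a list of its own where there are three numbers: the shift along the world's x, y, z as a fraction of full scale, then the turn, a rotation vector about the world's x, y, z as a fraction of full scale. A call has 1 to 20 rows; each row shifts and turns the commanded pose from where the row before left it; what a row does not reach is not made up. Full scale, the value 1, is 10 cm for a shift and 90 degrees for a turn. A row lasts 1/10 s, in which the tool goes at most 50 mm and 8.59 degrees, less where a joint would pass 70% of its speed; a pose out of reach is approached as far as the arm can. A call with a number of a shift or a turn outside -1 to 1 is refused whole. A call with a gripper value outside its range is refused whole. "gripper" is the closure, from -1 (fully open) to 1 (shut), so that 0 is half open, set as the call begins (left out, the last holds). The fingers move at their own pace and stop on an object; "force" is the grip in N (left out, the last holds). Time passes only in rows, so rows that do not move let the fingers close. It gives the time, the measured TCP pose, the force and the opening at its end, in the units of the state.
- bot.state(): the state, without advancing time (a new reading comes with each control period).
- bot.read_camera(name): name is "side" or "top"; returns a dict with "frame" (420x560x3 uint8, blue, green, red), "fovy" (degrees; the focal length in pixels is half the picture's height over the tangent of half this angle, whatever the lens; pixels are square), "cx", "cy" (the principal point, pixels), "pose" (4x4, takes a point from camera to world coordinates). Camera axes: x right, y down, z forward; pixel columns grow to the right and rows downward; lengths in mm; the calibration is good to about 2 mm. A picture is of the moment at which its call begins. There is no depth.
- bot.job_done(): hands the job in, once; it reports no verdict.
The state is a dict: "time_s": time; "joint_pos": joint angles; "qvel": joint speeds; "joint_efforts": joint torques, N m; "ee_pos": TCP position; "orientation": TCP orientation; "ft_force": force on the tool from outside, world axes, zero at the start; "ft_torque": the same for the moment, N m; "finger_gap": opening from 0.0 (shut) to 1.0 (fully open).
Only numpy, scipy, OpenCV 4.12 (cv2) and the standard library are available. Lean on these libraries where they do the work, as an engineer would, in place of code of your own. Each camera call takes 0.05 s, during which the arm holds its last target.

TASK

A chuck jaw has dropped into the chip tray behind the lathe bed, under the carriage's overhanging cross-slide. Slide the carriage well clear along the bed (its hidden catch may be holding it: if it will not move, press the button on it fully down first), then pick up the jaw and lay it flat, right way up, in the empty bay of the wooden jaw tray, leaving the other two jaws as they lie. Finally push the carriage fully home against its stop again.

Things in the scene. Friction and masses are not known exactly. Their poses are not given: they have to be found in the camera images.
- lathe: Grey metal lathe fixed on the bench. Origin on the bench under mid-bed; x to the rear, y towards the headstock. Bed x -45 to 35 mm, 60 mm high. Headstock and chuck (100 mm across, axis 150 mm high; headstock top 255 mm) from y = 240 mm up; tailstock from y = -330 mm down. Behind the bed the open chip tray: floor 4 mm above the bench, x 35 to 152 mm, rear rim 25 mm high.
- carriage (a joint): Travel of the carriage along the bed, m: 0 (start) = home, against its stop; grows towards -y of the lathe, at most 0.22. 2 kg, about 4 N of friction plus 12 N per m/s; stays where left. A hidden catch may be holding it at home: then it gives less than 2 mm to a push. Once freed, the catch does not engage again by itself.
- carriage_left (a point): Point on the carriage's left flank (+y, headstock side), 100 mm above the bench, at x = -20 mm of the lathe; axes as the lathe's. Push here to -y to move it away. The carriage is 100 mm long in y; its upright flank spans 60 to 115 mm above the bench.
- carriage_right (a point): The same point on the carriage's right flank (-y, tailstock side), 100 mm from carriage_left. Push here to +y to bring the carriage home.
- cross_slide (a point): Middle of the top of the carriage's cross-slide, 115 mm above the bench; axes as the lathe's. The cross-slide is 205 mm (x) by 100 mm (y), 30 mm thick; its rear half overhangs the chip tray. On it, 17 mm to the rear of this point, stands the tool post, 50 mm (x) by 56 mm, top 41 mm above the point; there is a 48 mm handwheel on its front end.
- catch_top (a point): Centre of the top of the black round push button (22 mm across) on the cross-slide, about 141 mm above the bench. Pressed straight down its full 10 mm (up to about 5 N; it springs back) it frees the catch if that was holding; otherwise pressing does no harm.
- jaw_mid (a point): The chuck jaw to fetch: stepped steel block, 0.22 to 0.34 kg, lying in the chip tray under the cross-slide. x along its length, z up. 60 mm long (x -24 to +36 mm from this point), 24 mm wide (y); 36 mm high from x = -24 to -6, 26 mm to +14, 16 mm to +36. The point is 18 mm above its underside, at its balance point; grip across the width.
- jaw_tray: Fixed wooden tray for the set of three jaws, 90 mm (x) by 260 mm (y), 20 mm high, walls and floor 5 mm thick; two cross walls make three bays of 80 by 80 mm in a row along its y, centres at y = -85, 0 and +85 mm. Origin on the bench under its centre.
- free_bay (a point): Centre of the floor surface (5 mm above the bench) of the tray's one empty bay, which differs from run to run; axes as the tray's.
- jaw_b_mid (a point): A like jaw already lying in its bay, along the tray's y; its point as for jaw_mid.
- jaw_c_mid (a point): The third like jaw, in another bay; its point as for jaw_mid.
There are look-alikes about, which are no part of the job. Leave any pink look-alike of the part that bears jaw_mid alone.

How it is judged:
By the outcome, as a careful person would: the job done as asked, in the order asked, and still so for the second after the job is handed in, with the robot touching nothing.
It also fails if it takes over 72 s, if anything falls off the work surface, if the arm or the gripper's body presses on something with over 40 N, if the wrist force passes 120 N, or if a joint passes its speed limit or range.

## Working session

There is one attempt and no reset: what is moved stays moved. The work goes in short steps, Python scripts to look and compute and a tool call to move; the robot and the scene stay as the last step left them, time stands still between calls to the robot, and variables do not carry over. Pictures are saved under pics/ and viewed, and the job is handed in when it is done.

Besides the shell and the picture viewer there is one more tool, called after "Request:" by a JSON object that holds its "fn" and its "kwargs", one argument or row to a line. move_arm: Moves the arm, as the interface text tells. Shift numbers are shares of 10 cm and turn numbers shares of 90 degrees, none past 1 either way. Its arguments: {"type":"object","properties":{"commands":{"type":"array"},"gripper":{"type":"number"},"force":{"type":"number"}},"required":["commands"]}

```bash
mkdir -p pics; ls; cat > h.py <<'E'
import numpy as np,cv2
from plant import bot
def cam(n):
    d=bot.read_camera(n); f=d["frame"]; F=f.shape[0]/2/np.tan(np.radians(d["fovy"])/2)
    return f,F,d["cx"],d["cy"],np.array(d["pose"])
def ray(c,u,v):
    f,F,cx,cy,P=c; r=P[:3,:3]@np.array([(u-cx)/F,(v-cy)/F,1]); return P[:3,3],r
def onz(c,u,v,z):
    o,r=ray(c,u,v); return o+r*(z-o[2])/r[2]
def proj(c,p):
    f,F,cx,cy,P=c; q=P[:3,:3].T@(np.array(p)-P[:3,3]); return q[0]/q[2]*F+cx,q[1]/q[2]*F+cy
E
python3 - <<'E'
from h import *
for n in("side","top"):
    c=cam(n); cv2.imwrite(f"pics/{n}0.png",c[0]); print(n,c[1:4],c[4].round(3).tolist())
    import pickle; pickle.dump(c,open(f"{n}0.pkl","wb"))
print(bot.state())
E
```

```text
pics
side (np.float64(475.7845018829253), 277.55972298616496, 215.6257689308666) [[-0.985, -0.113, 0.129, 440.155], [-0.171, 0.716, -0.677, 644.001], [-0.016, -0.689, -0.725, 637.355], [0.0, 0.0, 0.0, 1.0]]
top (np.float64(477.06378745023943), 283.12040269313593, 206.5932955143107) [[0.007, -0.98, 0.199, 342.539], [-1.0, -0.006, 0.009, 122.326], [-0.008, -0.199, -0.98, 1069.245], [0.0, 0.0, 0.0, 1.0]]
{'time_s': 0.1, 'joint_pos': array([ 1.16142644e+00,  4.91500622e-01,  1.55943254e+00, -6.39550844e-08,
        1.09170344e+00, -1.05627492e-01]), 'qvel': array([-1.32890916e-03, -2.14361598e-03, -1.52364156e-03, -2.15716186e-04,
        3.60640571e-05, -1.21267663e-03]), 'joint_efforts': array([ 2.83790527e-03, -6.13622904e+01, -2.58608240e+01,  6.94035343e-02,
        4.70248132e-02, -4.63121944e-05]), 'ee_pos': array([186.83311591, 596.17266584, 214.40418911]), 'orientation': array([-4.75245129e-01, -3.10516891e+00,  1.58565713e-03]), 'ft_force': array([-0.13867143, -0.03571749, -0.10006799]), 'ft_torque': array([0.00513663, 0.04012913, 0.01914079]), 'finger_gap': 0.9977817274273634}
```

View pics/side0.png

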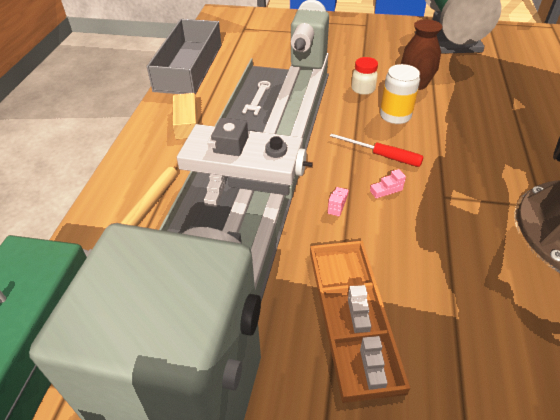

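View pics/top0.png

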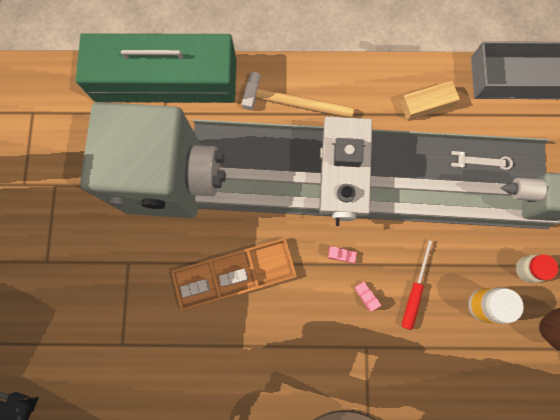

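```bash
python3 - <<'E'
import cv2
a=cv2.imread("pics/side0.png")[110:220,150:320]; b=cv2.imread("pics/top0.png")[105:235,290:400]
cv2.imwrite("pics/c1.png",cv2.resize(a,None,fx=4.6,fy=4.6,interpolation=2)); cv2.imwrite("pics/c2.png",cv2.resize(b,None,fx=4.5,fy=4.5,interpolation=2))
c=cv2.imread("pics/top0.png")[230:320,160:390]
cv2.imwrite("pics/c3.png",cv2.resize(c,None,fx=3.4,fy=3.4,interpolation=2))
E
```

```text
(no output)
```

View pics/c1.png

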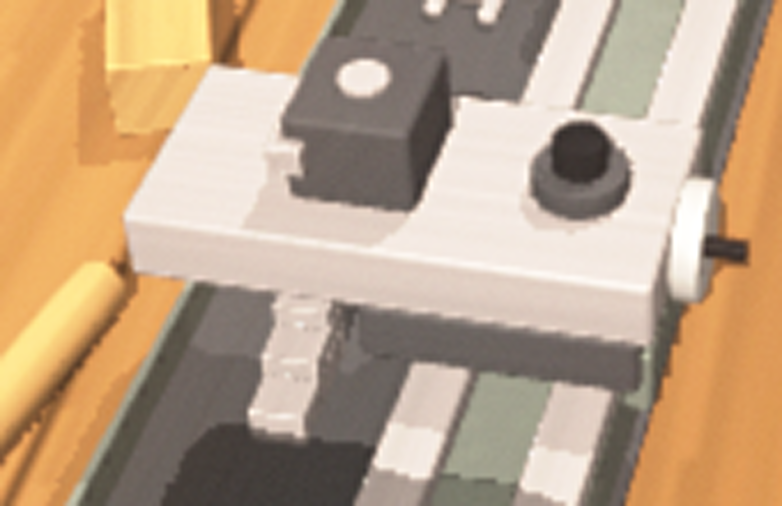

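View pics/c2.png

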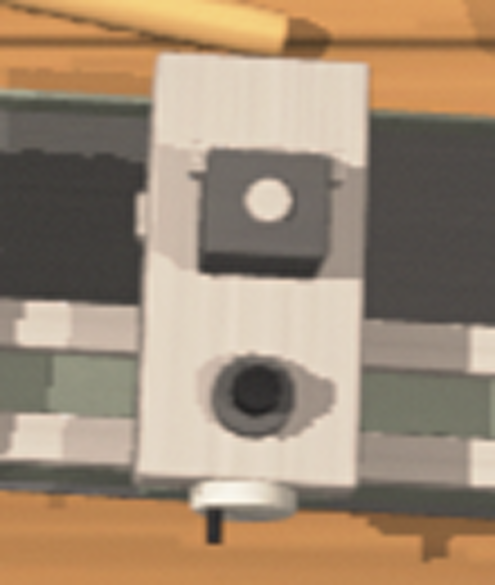

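View pics/c3.png

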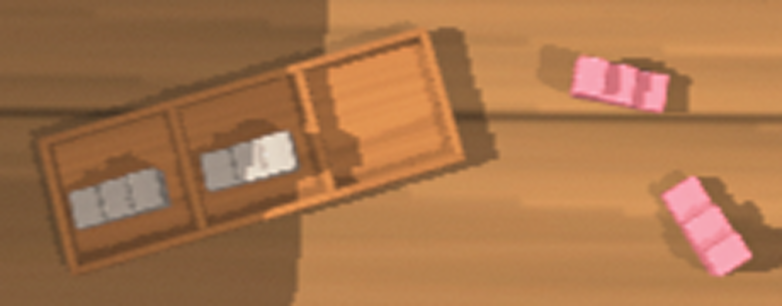

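```bash
python3 - <<'E'
from h import *; import pickle
t=pickle.load(open("top0.pkl","rb")); s=pickle.load(open("side0.pkl","rb"))
for n,u,v in [("RL",158,55),("RR",370,65),("FR",355,485),("FL",137,475)]:
    print(n,onz(t,290+u/4.5,105+v/4.5,115).round(1))
print("btn",onz(t,290+257/4.5,105+388/4.5,141).round(1), onz(s,150+582/4.6,110+135/4.6,141).round(1))
for n,u,v in [("RL",215,68),("FR",700,128),("FL",650,293),("RL2",127,215)]:
    print(n,onz(s,150+u/4.6,110+v/4.6,115).round(1))
print("tray",[onz(t,160+u/3.4,230+v/3.4,20).round(1)[:2].tolist() for u,v in[(38,142),(425,30),(465,158),(76,270)]])
E
```

```text
RL [730.3  43.9 115. ]
RR [725.7 -55.7 115. ]
FR [524.6 -42.9 115. ]
FL [528.6  55.5 115. ]
btn [563.2   3.8 141. ] [561.1   4.3 141. ]
RL [721.8 -50.3 115. ]
FR [522.7 -40.5 115. ]
FL [527.3  58.1 115. ]
RL2 [727.8  44.7 115. ]
tray [[408.8, 376.3], [482.9, 127.7], [400.5, 101.6], [328.5, 347.8]]
```

Request:
{"fn": "move_arm", "kwargs": {
  "commands": [
    [[0.22,-0.41,0],[0,0,0.0133]],
    [[0.22,-0.41,0],[0,0,0.0133]],
    [[0.22,-0.41,0],[0,0,0.0133]],
    [[0.22,-0.41,0],[0,0,0.0133]],
    [[0.22,-0.41,0],[0,0,0.0133]],
    [[0.22,-0.41,0],[0,0,0.0133]],
    [[0.22,-0.41,0],[0,0,0.0133]],
    [[0.22,-0.41,0],[0,0,0.0133]],
    [[0.22,-0.41,0],[0,0,0.0133]],
    [[0.22,-0.41,0],[0,0,0.0133]],
    [[0.22,-0.41,0],[0,0,0.0133]],
    [[0.22,-0.41,0],[0,0,0.0133]],
    [[0.28,-0.25,-0.05],[0,0,0]],
    [[0.28,-0.25,-0.05],[0,0,0]],
    [[0.28,-0.25,-0.05],[0,0,0]],
    [[0.28,-0.25,-0.05],[0,0,0]],
    [[0,0,0],[0,0,0]],
    [[0,0,0],[0,0,0]]
  ],
  "gripper": 1,
  "force": 20
}}

```text
time_s: 1.9
ee_pos: [562.7, 4.0, 194.2]
orientation: [-0.085, -3.139, -0.001]
ft_force: [-0.4, -0.0, -0.8]
finger_gap: 0.005
```

Request:
{"fn": "move_arm", "kwargs": {
  "commands": [
    [[0,0,-0.12],[0,0,0]],
    [[0,0,-0.12],[0,0,0]],
    [[0,0,-0.04],[0,0,0]],
    [[0,0,-0.04],[0,0,0]],
    [[0,0,-0.04],[0,0,0]],
    [[0,0,0],[0,0,0]],
    [[0,0,0],[0,0,0]]
  ]
}}

```text
time_s: 2.6
ee_pos: [563.0, 4.4, 159.1]
orientation: [0.083, 3.14, 0.0]
ft_force: [0.4, -0.1, 0.9]
finger_gap: 0.006
```

Request:
{"fn": "move_arm", "kwargs": {
  "commands": [
    [[0,0,-0.02],[0,0,0]],
    [[0,0,-0.02],[0,0,0]],
    [[0,0,0],[0,0,0]],
    [[0,0,0],[0,0,0]]
  ]
}}

```text
time_s: 3.0
ee_pos: [563.0, 4.4, 155.0]
orientation: [-0.083, -3.14, -0.0]
ft_force: [0.2, 0.4, -0.0]
finger_gap: 0.004
```

```bash
python3 - <<'E'
from h import *
c=cam("side"); print(bot.state()["ft_force"])
cv2.imwrite("pics/s1.png",cv2.resize(c[0][60:220,180:340],None,fx=3.7,fy=3.7,interpolation=2))
E
```

```text
[-0.12156892 -0.19240184 -0.97381862]
```

View pics/s1.png

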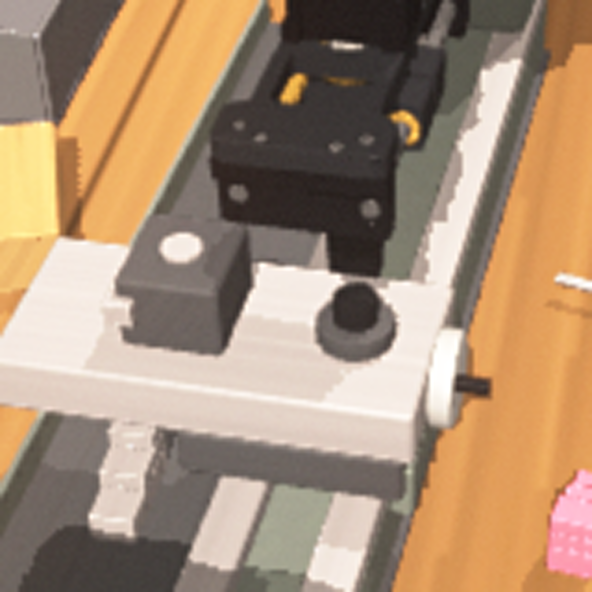

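```bash
python3 - <<'E'
from h import *
t=cam("top"); s=cam("side"); print(bot.state()["ee_pos"])
for c,n in((t,"top"),(s,"side")):
    print(n,[np.round(proj(c,p),1).tolist() for p in((563,4.4,130),(563,4.4,141),(563,16,130),(563,4.4,214))])
cv2.imwrite("pics/t1.png",cv2.resize(t[0][100:240,270:430],None,fx=4,fy=4,interpolation=2))
E
```

```text
[562.97057667   4.41194377 155.00289378]
top [[346.1, 192.6], [346.8, 191.3], [340.4, 192.5], [351.6, 182.2]]
side [[275.5, 144.4], [275.4, 139.3], [274.3, 148.6], [274.5, 102.3]]
```

View pics/t1.png

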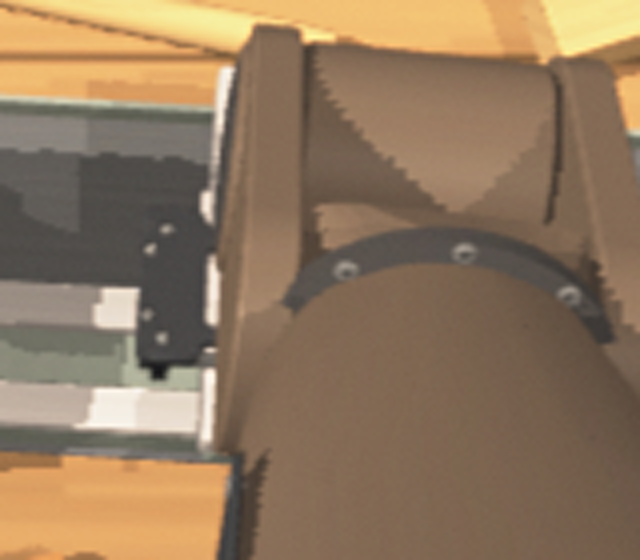

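```bash
python3 - <<'E'
from h import *
t=cam("top"); s=cam("side"); cv2.imwrite("pics/t2.png",t[0]);cv2.imwrite("pics/s2.png",s[0])
E
```

```text
(no output)
```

View pics/s2.png

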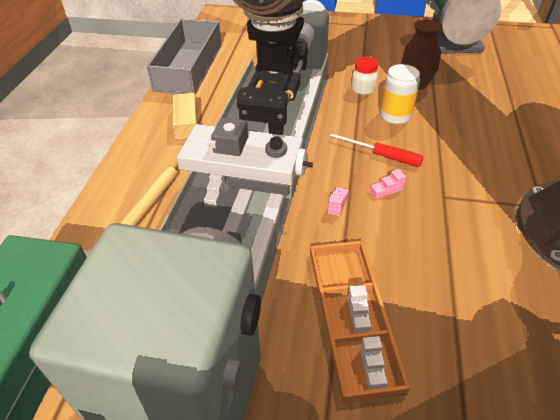

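View pics/t2.png

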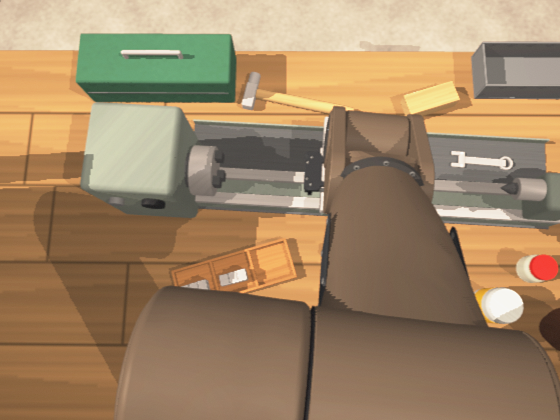

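```bash
python3 - <<'E'
from h import *
import pickle
t=pickle.load(open("top0.pkl","rb")); s=pickle.load(open("side0.pkl","rb"))
for p in [(563,4,130),(563,4,208),(563,4,300),(525,94,208),(600,94,208),(525,-86,208),(600,-86,208),(600,94,260),(563,-30,130),(563,40,160)]:
    print(p,np.round(proj(t,p)),np.round(proj(s,p)))
st=bot.state();print(st["joint_pos"].round(3),st["time_s"])
from plant import bot as b; print([x for x in dir(b) if x[0]!="_"])
E
python3 - <<'E'
import cv2
a=cv2.imread("pics/s2.png")[0:180,190:350]
cv2.imwrite("pics/s2c.png",cv2.resize(a,None,fx=3.3,fy=3.3,interpolation=2))
a=cv2.imread("pics/side0.png")
E
```

```text
(563, 4, 130) [346. 193.] [276. 144.]
(563, 4, 208) [351. 183.] [275. 105.]
(563, 4, 300) [359. 169.] [273.  51.]
(525, 94, 208) [303. 203.] [289. 142.]
(600, 94, 208) [303. 164.] [239. 137.]
(525, -86, 208) [401. 203.] [306.  78.]
(600, -86, 208) [399. 164.] [263.  75.]
(600, 94, 260) [304. 155.] [237. 107.]
(563, -30, 130) [363. 193.] [279. 132.]
(563, 40, 160) [330. 189.] [271. 143.]
[-0.11   0.473  1.78   0.     0.889 -1.627] 3.25
['PlanningError', 'job_done', 'read_camera', 'state']
```

View pics/s2c.png

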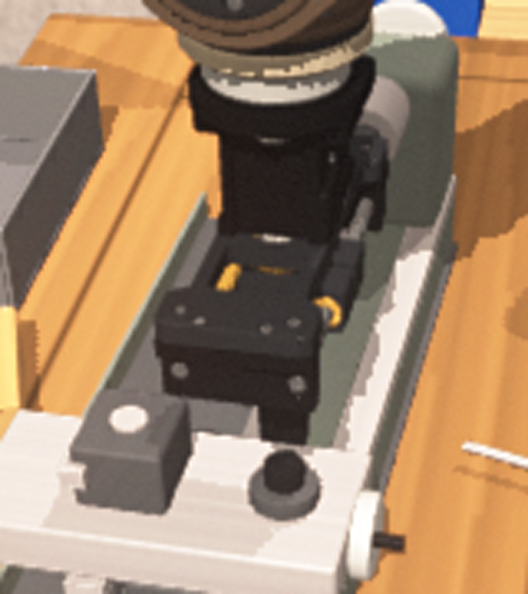

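Request:
{"fn": "move_arm", "kwargs": {
  "commands": [
    [[0,0,-0.04],[0,0,0]],
    [[0,0,-0.04],[0,0,0]],
    [[0,0,-0.04],[0,0,0]],
    [[0,0,-0.04],[0,0,0]],
    [[0,0,0],[0,0,0]]
  ]
}}

```text
time_s: 3.75
ee_pos: [562.9, 4.4, 138.4]
orientation: [-0.083, -3.14, -0.0]
ft_force: [-0.4, 0.2, 2.3]
finger_gap: 0.005
```

```bash
python3 - <<'E'
from h import *
s=cam("side");print(bot.state()["ft_force"],bot.state()["ee_pos"]); cv2.imwrite("pics/s3.png",cv2.resize(s[0][0:180,190:350],None,fx=3.3,fy=3.3,interpolation=2))
E
```

```text
[-1.51907007 -1.22967124  1.78860088] [562.84631551   4.42161713 138.71073281]
```

View pics/s3.png

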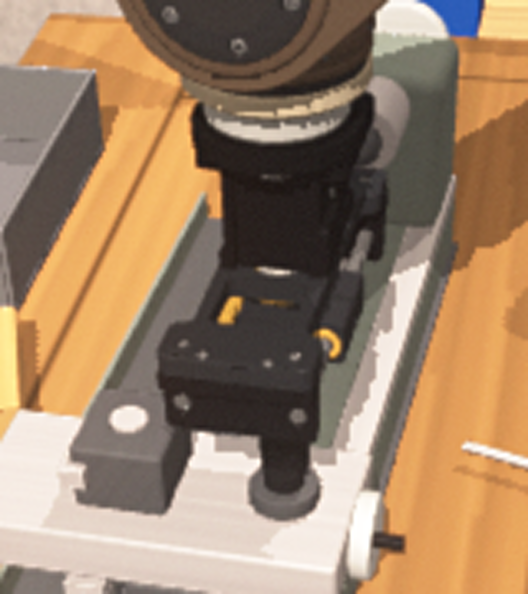

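Request:
{"fn": "move_arm", "kwargs": {
  "commands": [
    [[0,0,-0.02],[0,0,0]],
    [[0,0,-0.02],[0,0,0]],
    [[0,0,0],[0,0,0]]
  ]
}}

```text
time_s: 4.1
ee_pos: [563.0, 4.4, 134.9]
orientation: [0.083, 3.14, 0.0]
ft_force: [-0.6, 0.1, 2.6]
finger_gap: 0.005
```

Request:
{"fn": "move_arm", "kwargs": {
  "commands": [
    [[0,0,-0.02],[0,0,0]],
    [[0,0,0],[0,0,0]]
  ]
}}

```text
time_s: 4.3
ee_pos: [563.0, 4.4, 132.9]
orientation: [0.083, 3.14, 0.0]
ft_force: [-0.9, 0.5, 3.1]
finger_gap: 0.004
```

Request:
{"fn": "move_arm", "kwargs": {
  "commands": [
    [[0,0,-0.01],[0,0,0]],
    [[0,0,0],[0,0,0]]
  ]
}}

```text
time_s: 4.5
ee_pos: [563.0, 4.4, 131.9]
orientation: [0.083, 3.14, 0.0]
ft_force: [-0.5, 0.5, 2.9]
finger_gap: 0.005
```

Request:
{"fn": "move_arm", "kwargs": {
  "commands": [
    [[0,0,-0.01],[0,0,0]],
    [[0,0,-0.01],[0,0,0]],
    [[0,0,0],[0,0,0]]
  ]
}}

```text
time_s: 4.8
ee_pos: [563.0, 4.4, 131.3]
orientation: [0.083, 3.139, -0.0]
ft_force: [-5.5, 0.5, 17.3]
finger_gap: 0.005
```

Request:
{"fn": "move_arm", "kwargs": {
  "commands": [
    [[0,0,-0.01],[0,0,0]],
    [[0,0,0],[0,0,0]]
  ]
}}

```text
time_s: 5.0
ee_pos: [563.1, 4.4, 131.1]
orientation: [0.083, 3.139, -0.0]
ft_force: [-8.3, 0.3, 26.0]
finger_gap: 0.008
```

Request:
{"fn": "move_arm", "kwargs": {
  "commands": [
    [[0,0,0.2],[0,0,0]],
    [[0,0,0.2],[0,0,0]],
    [[-0.02,0.3,0],[0,0,0]],
    [[-0.02,0.3,0],[0,0,0]],
    [[-0.02,0.3,0],[0,0,0]],
    [[0,0,-0.25],[0,0,0]],
    [[0,0,-0.25],[0,0,0]],
    [[0,0,-0.25],[0,0,0]],
    [[0,0,0],[0,0,0]]
  ]
}}

```text
time_s: 5.9
ee_pos: [555.5, 94.4, 91.2]
orientation: [-0.083, -3.135, 0.0]
ft_force: [-0.4, 0.4, 0.4]
finger_gap: 0.001
```

```bash
python3 - <<'E'
from h import *
s=cam("side");st=bot.state();print(st["ft_force"],st["ee_pos"]); cv2.imwrite("pics/s4.png",cv2.resize(s[0][20:240,150:350],None,fx=2.7,fy=2.7,interpolation=2))
E
```

```text
[ 0.1038878  -0.16721082  0.10414718] [556.36295167  94.3633481   92.91496099]
```

View pics/s4.png

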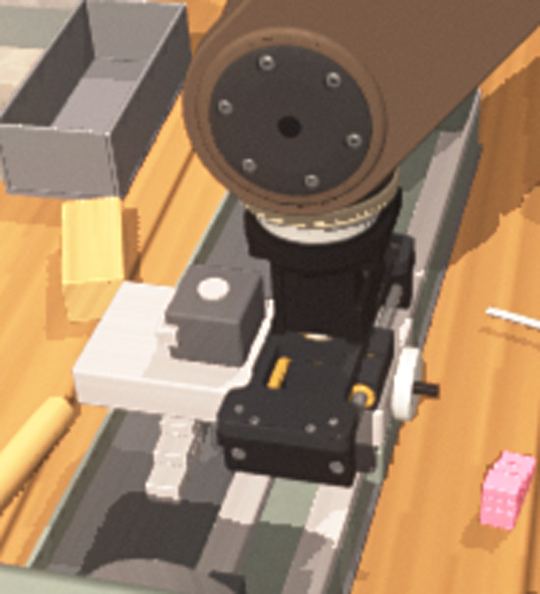

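Request:
{"fn": "move_arm", "kwargs": {
  "commands": [
    [[0,-0.1,0],[0,0,0]],
    [[0,-0.1,0],[0,0,0]],
    [[0,-0.06,0],[0,0,0]],
    [[0,-0.05,0],[0,0,0]],
    [[0,-0.05,0],[0,0,0]],
    [[-0.01,-0.1,0],[0,0,0]]
  ]
}}

```text
time_s: 6.55
ee_pos: [556.5, 48.7, 94.6]
orientation: [0.083, 3.139, 0.001]
ft_force: [2.5, 4.8, 2.9]
finger_gap: 0.005
```

Request:
{"fn": "move_arm", "kwargs": {
  "commands": [
    [[-0.005,-0.12,0],[0,0,0]],
    [[-0.007,-0.14,0],[0,0,0]],
    [[-0.007,-0.14,0],[0,0,0]],
    [[-0.007,-0.14,0],[0,0,0]],
    [[-0.007,-0.14,0],[0,0,0]],
    [[-0.007,-0.14,0],[0,0,0]],
    [[-0.007,-0.14,0],[0,0,0]],
    [[-0.007,-0.14,0],[0,0,0]],
    [[-0.007,-0.14,0],[0,0,0]],
    [[-0.007,-0.14,0],[0,0,0]],
    [[-0.007,-0.14,0],[0,0,0]],
    [[-0.007,-0.14,0],[0,0,0]],
    [[-0.007,-0.1,0],[0,0,0]],
    [[0,-0.06,0],[0,0,0]]
  ]
}}

```text
time_s: 7.95
ee_pos: [546.9, -134.2, 94.1]
orientation: [0.084, 3.14, 0.0]
ft_force: [-0.0, 4.7, 4.2]
finger_gap: 0.004
```

```bash
python3 - <<'E'
from h import *
s=cam("side");t=cam("top");st=bot.state();print(st["ft_force"],st["ee_pos"]); cv2.imwrite("pics/s5.png",s[0]); cv2.imwrite("pics/t5.png",t[0])
import pickle; pickle.dump(s,open("side5.pkl","wb"));pickle.dump(t,open("top5.pkl","wb"))
cv2.imwrite("pics/s5c.png",cv2.resize(s[0][130:230,160:280],None,fx=6,fy=6,interpolation=2))
cv2.imwrite("pics/t5c.png",cv2.resize(t[0][110:220,240:400],None,fx=5,fy=5,interpolation=2))
E
```

```text
[ 0.78601246  0.09794728 -0.26054167] [ 546.99805836 -134.33534404   93.90700305]
```

View pics/s5.png

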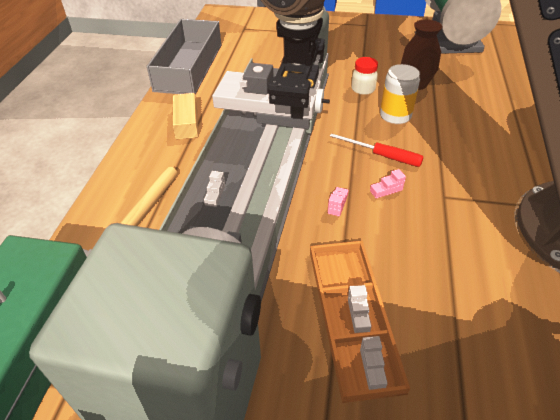

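View pics/s5c.png

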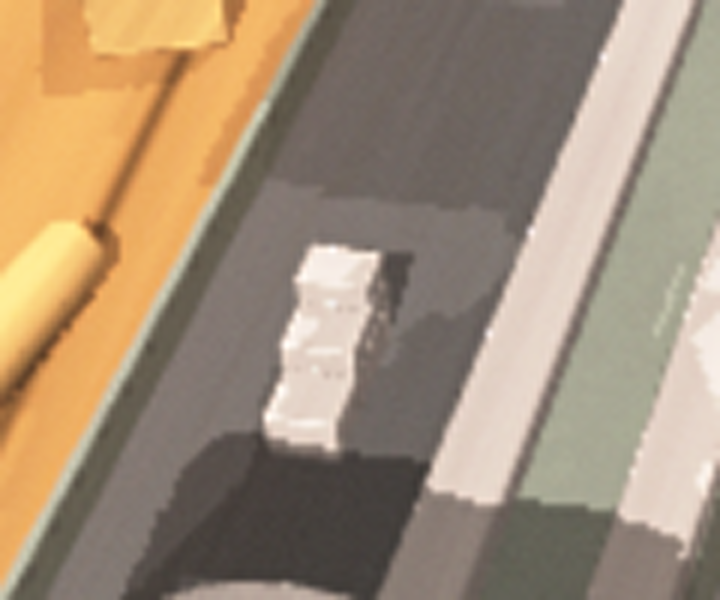

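View pics/t5c.png

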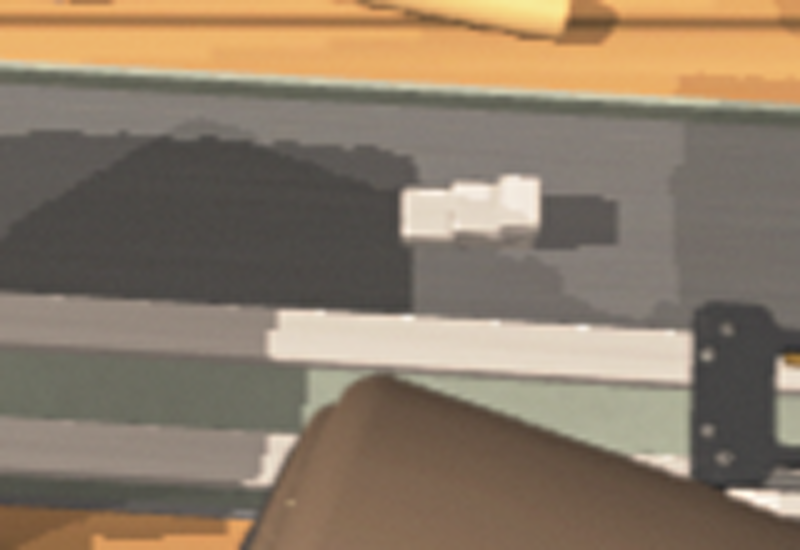

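```bash
python3 - <<'E'
from h import *; import pickle
t=pickle.load(open("top5.pkl","rb")); s=pickle.load(open("side5.pkl","rb"))
T=lambda u,v,z:onz(t,240+u/5,110+v/5,z).round(1)[:2]
S=lambda u,v,z:onz(s,160+u/6,130+v/6,z).round(1)[:2]
print("T high",T(541,176,40),T(541,228,40),T(502,178,40),T(502,230,40))
print("T low end",T(401,188,20),T(403,240,20), "mid", T(452,183,30),T(452,235,30))
print("S high",S(308,245,40),S(383,250,40),S(372,300,40),S(297,288,40))
print("S low",S(266,414,20),S(338,424,20),S(268,440,4),S(338,452,4))
print("chuck face", onz(t,217,170,150))
E
```

```text
T high [693.9 -13.7] [669.4 -13.2] [692.9   3.9] [668.4   4.3]
T low end [694.7  48.1] [669.7  47.4] mid [693.8  25.6] [669.1  25.9]
S high [691.9 -10.7] [667.6 -12. ] [665.1  11.5] [689.8   9.7]
S low [692.   46.4] [668.8  47.2] [694.7  42.2] [671.5  43.9]
chuck face [603.19978624 263.96812093 150.        ]
```

```bash
python3 - <<'E'
from h import *; import pickle
t=pickle.load(open("top5.pkl","rb")); s=pickle.load(open("side5.pkl","rb"))
T=lambda u,v,z:onz(t,240+u/5,110+v/5,z).round(1)[:2]
print("rim",T(450,88,25),T(450,100,25),"bed",T(450,318,60),T(290,312,60))
a=s[0][60:130,195:345]; cv2.imwrite("pics/s5d.png",cv2.resize(a,None,fx=5,fy=5,interpolation=2))
print(proj(s,(547,-146,115)),proj(s,(727-5,-155,115)))
E
```

```text
rim [741.5  25.5] [735.6  25.6] bed [621.8  30. ] [624.2 100. ]
(np.float64(297.17997807273866), np.float64(103.93027677198374)) (np.float64(211.54509220852123), np.float64(94.19327955796429))
```

View pics/s5d.png

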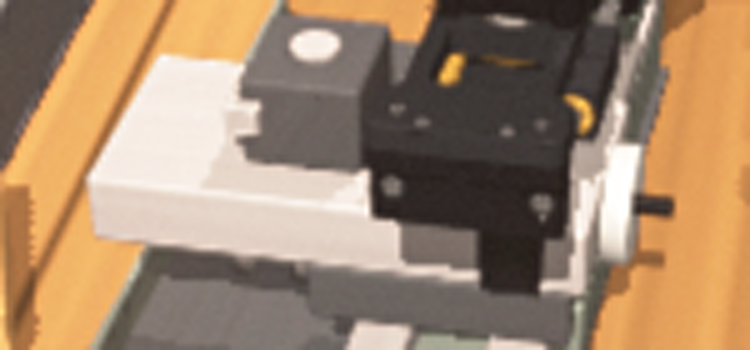

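Request:
{"fn": "move_arm", "kwargs": {
  "commands": [
    [[0,0.2,0],[0,0,0]],
    [[0,0.1,0.3],[0,0,0]],
    [[0,0,0.4],[0,0,0]],
    [[0.12,0.11,0.1],[0,0,-0.0889]],
    [[0.12,0.11,0],[0,0,-0.0889]],
    [[0.12,0.11,0],[0,0,-0.0889]],
    [[0.12,0.11,0],[0,0,-0.0889]],
    [[0.12,0.11,0],[0,0,-0.0889]],
    [[0.12,0.11,0],[0,0,-0.0889]],
    [[0.12,0.11,0],[0,0,-0.0889]],
    [[0.12,0.1,0],[0,0,-0.0889]],
    [[0.12,0.1,0],[0,0,-0.0889]],
    [[0.12,0.09,0],[0,0,-0.0889]],
    [[0.14,0.09,0],[0,0,-0.0889]],
    [[0,0,-0.3],[0,0,0]],
    [[0,0,-0.3],[0,0,0]],
    [[0,0,-0.3],[0,0,0]],
    [[0,0,0],[0,0,0]]
  ],
  "gripper": 0
}}

```text
time_s: 9.85
ee_pos: [678.9, 11.7, 79.8]
orientation: [-2.238, -2.198, 0.008]
ft_force: [-0.1, 0.6, -0.7]
finger_gap: 0.501
```

```bash
python3 - <<'E'
from h import *
s=cam("side");t=cam("top");st=bot.state();print(st["ft_force"],st["ee_pos"],st["orientation"],st["joint_pos"].round(3)); cv2.imwrite("pics/t6.png",t[0])
cv2.imwrite("pics/s6c.png",cv2.resize(s[0][70:250,130:330],None,fx=3.3,fy=3.3,interpolation=2))
E
```

```text
[ 0.01449744 -0.09762953  0.4242705 ] [681.14148775  11.48779723  84.17159253] [-2.24130338e+00 -2.20102404e+00  8.29192732e-04] [-0.08   0.707  1.528 -0.     0.907 -0.062]
```

View pics/s6c.png

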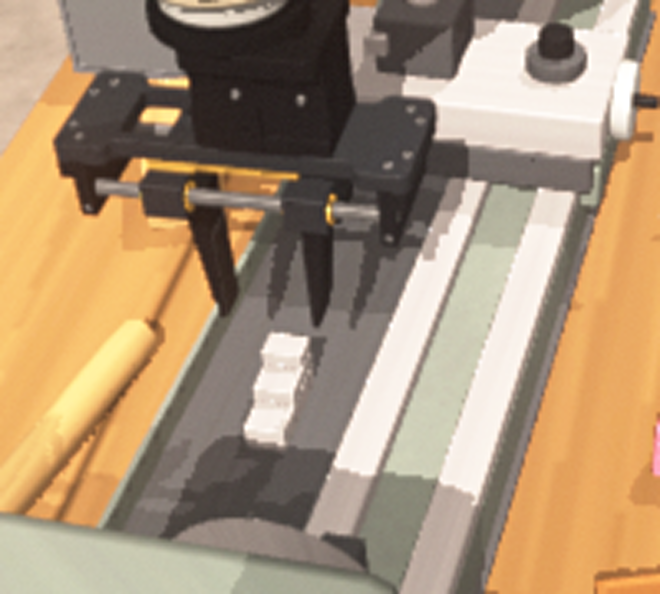

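View pics/t6.png

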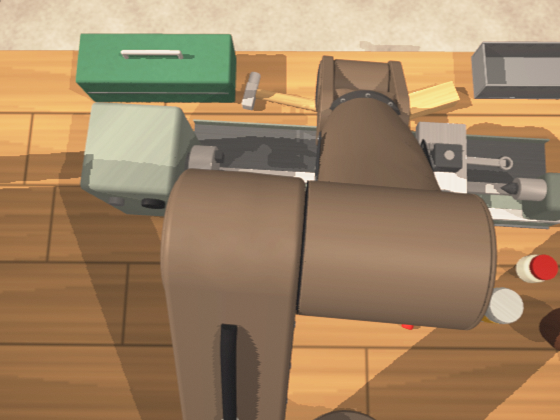

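```bash
python3 - <<'E'
from h import *
import pickle; s=pickle.load(open("side5.pkl","rb"))
for z in (59,70,80,84,90): print(z,np.round(proj(s,(681+30,11.5,z)),1),np.round(proj(s,(681-30,11.5,z)),1))
E
```

```text
59 [197.  169.8] [228.4 173.1]
70 [196.2 165.3] [227.9 168.6]
80 [195.4 161.1] [227.4 164.4]
84 [195.1 159.4] [227.2 162.6]
90 [194.6 156.8] [226.9 160.1]
```

Request:
{"fn": "move_arm", "kwargs": {
  "commands": [
    [[0,0,-0.2],[0,0,0]],
    [[0,0,-0.2],[0,0,0]],
    [[0,0,-0.1],[0,0,0]],
    [[0,0,-0.08],[0,0,0]],
    [[0,0,0],[0,0,0]],
    [[0,0,0],[0,0,0]]
  ]
}}

```text
time_s: 10.55
ee_pos: [681.5, 11.4, 26.9]
orientation: [2.241, 2.2, 0.001]
ft_force: [1.0, 0.2, -0.8]
finger_gap: 0.501
```

```bash
python3 - <<'E'
from h import *
s=cam("side");st=bot.state();print(st["ft_force"],st["ee_pos"],st["finger_gap"])
cv2.imwrite("pics/s7c.png",cv2.resize(s[0][120:240,150:270],None,fx=5,fy=5,interpolation=2))
E
```

```text
[ 0.5067653  -0.56438762  0.06220035] [681.5547933   11.38750514  26.96284508] 0.5034080549722031
```

View pics/s7c.png

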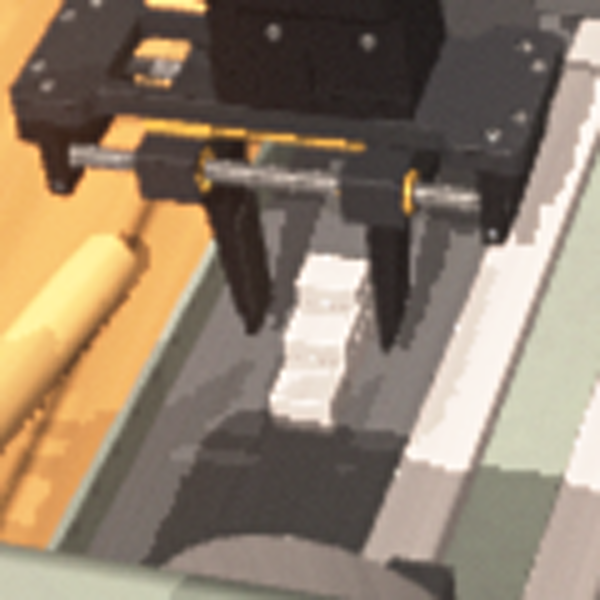

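Request:
{"fn": "move_arm", "kwargs": {
  "commands": [
    [[0,0,-0.06],[0,0,0]],
    [[0,0,-0.05],[0,0,0]],
    [[0,0,-0.03],[0,0,0]],
    [[0,0,0],[0,0,0]]
  ]
}}

```text
time_s: 11.0
ee_pos: [680.7, 11.4, 11.3]
orientation: [-2.241, -2.2, 0.001]
ft_force: [-0.2, -0.4, -0.2]
finger_gap: 0.497
```

Request:
{"fn": "move_arm", "kwargs": {
  "commands": [
    [[0,0,-0.02],[0,0,0]],
    [[0,0,-0.01],[0,0,0]],
    [[0,0,0],[0,0,0]]
  ]
}}

```text
time_s: 11.3
ee_pos: [681.0, 11.4, 8.9]
orientation: [-2.242, -2.201, 0.0]
ft_force: [0.2, 0.3, -0.4]
finger_gap: 0.501
```

Request:
{"fn": "move_arm", "kwargs": {
  "commands": [
    [[0,0,0],[0,0,0]],
    [[0,0,0],[0,0,0]],
    [[0,0,0],[0,0,0]],
    [[0,0,0],[0,0,0]],
    [[0,0,0],[0,0,0]],
    [[0,0,0],[0,0,0]]
  ],
  "gripper": 1,
  "force": 30
}}

```text
time_s: 11.9
ee_pos: [681.1, 11.4, 9.1]
orientation: [2.242, 2.201, 0.0]
ft_force: [-0.4, -0.1, 0.8]
finger_gap: 0.253
```

Request:
{"fn": "move_arm", "kwargs": {
  "commands": [
    [[0,0,0.05],[0,0,0]],
    [[0,0,0.15],[0,0,0]],
    [[0,0,0.2],[0,0,0]],
    [[0,0,0],[0,0,0]],
    [[0,0,0],[0,0,0]]
  ]
}}

```text
time_s: 12.4
ee_pos: [681.1, 11.4, 49.5]
orientation: [2.241, 2.2, 0.001]
ft_force: [-0.2, -0.6, -3.2]
finger_gap: 0.246
```

```bash
python3 - <<'E'
from h import *
s=cam("side");st=bot.state();print(st["ft_force"],st["ee_pos"],st["finger_gap"])
cv2.imwrite("pics/s8c.png",cv2.resize(s[0][100:220,150:270],None,fx=5,fy=5,interpolation=2))
E
```

```text
[-0.27869527 -0.12900179 -3.28837313] [680.80067492  11.41508384  48.80703273] 0.2527202413370104
```

View pics/s8c.png

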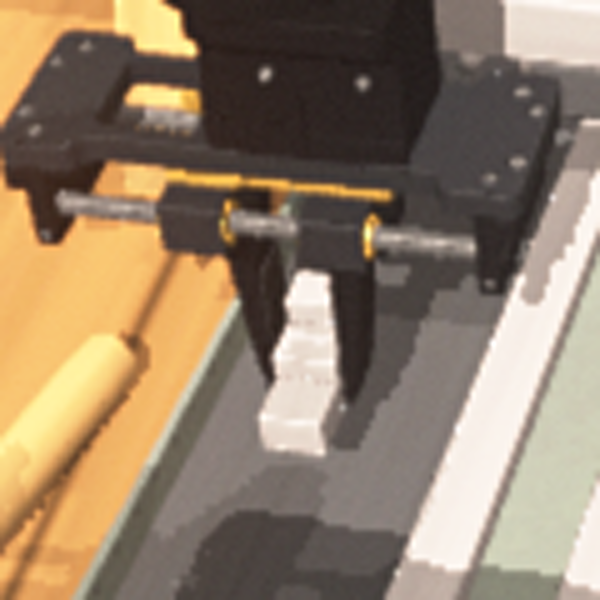

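```bash
python3 - <<'E'
import cv2
a=cv2.imread("pics/side0.png")[230:410,300:420]
cv2.imwrite("pics/c5.png",cv2.resize(a,None,fx=3.3,fy=3.3,interpolation=2))
a=cv2.imread("pics/top0.png")[230:315,160:305]
cv2.imwrite("pics/c6.png",cv2.resize(a,None,fx=5.5,fy=5.5,interpolation=2))
E
```

```text
(no output)
```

View pics/c5.png

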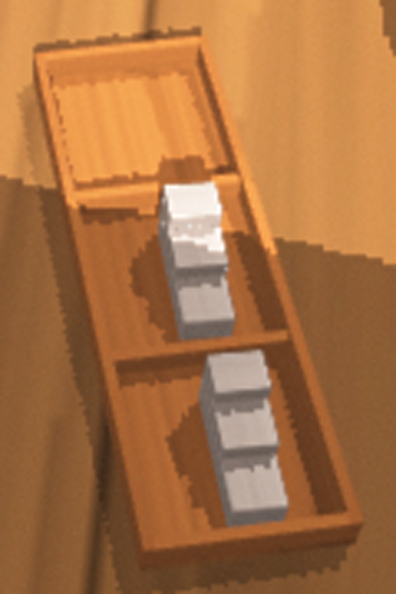

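View pics/c6.png

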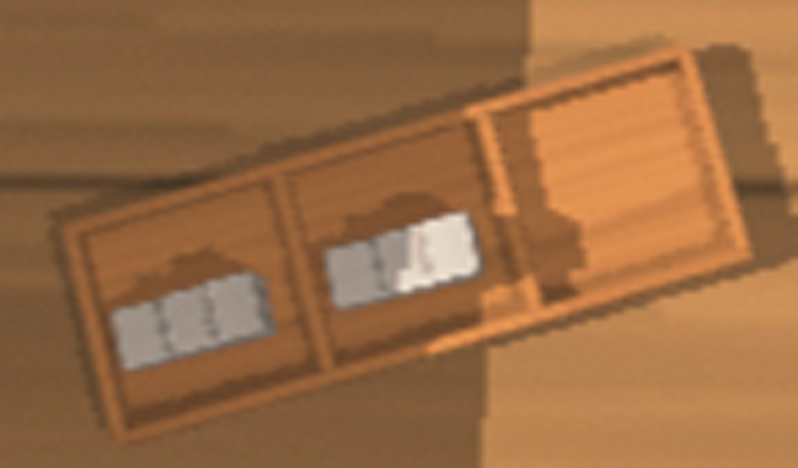

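```bash
python3 - <<'E'
from h import *; import pickle
t=pickle.load(open("top0.pkl","rb")); s=pickle.load(open("side0.pkl","rb"))
A=np.array([onz(s,300+u/3.3,230+v/3.3,20)[:2] for u,v in[(37,48),(203,38),(360,520),(143,552)]])
B=np.array([onz(t,160+u/5.5,230+v/5.5,20)[:2] for u,v in[(688,50),(750,258),(120,440),(60,228)]])
for C in(A,B):
    m=C.mean(0); d=(C[0]+C[1])/2-(C[2]+C[3])/2; L=np.linalg.norm(d); d/=L
    e=(C[0]+C[3])/2-(C[1]+C[2])/2
    print(C.round(1).tolist(),m.round(1),L.round(1),np.linalg.norm(e).round(1),np.degrees(np.arctan2(-d[1],-d[0])).round(2),(m+85*d).round(1))
E
```

```text
[[482.5, 124.7], [399.2, 104.6], [323.9, 350.0], [408.8, 377.4]] [403.6 239.2] 260.0 87.4 106.65 [427.9 157.7]
[[482.3, 127.5], [399.5, 102.4], [327.2, 348.9], [409.5, 376.9]] [404.6 239. ] 258.3 86.7 106.32 [428.5 157.4]
```

Request:
{"fn": "move_arm", "kwargs": {
  "commands": [
    [[0,0,0.3],[0,0,0]],
    [[0,0,0.3],[0,0,0]],
    [[0,0,0.3],[0,0,0]],
    [[-0.251,0.14,0],[0,0,0.0194]],
    [[-0.251,0.14,0],[0,0,0.0194]],
    [[-0.251,0.14,0],[0,0,0.0194]],
    [[-0.251,0.14,0],[0,0,0.0194]],
    [[-0.251,0.14,0],[0,0,0.0194]],
    [[-0.251,0.14,0],[0,0,0.0194]],
    [[-0.251,0.14,0],[0,0,0.0194]],
    [[-0.251,0.14,0],[0,0,0.0194]],
    [[-0.251,0.14,0],[0,0,0.0194]],
    [[-0.251,0.14,0],[0,0,0.0194]],
    [[0,0,-0.3],[0,0,0]],
    [[0,0,-0.3],[0,0,0]],
    [[0,0,-0.3],[0,0,0]],
    [[0,0,0],[0,0,0]],
    [[0,0,0],[0,0,0]]
  ]
}}

```text
time_s: 14.25
ee_pos: [429.8, 151.3, 48.9]
orientation: [-1.881, -2.515, 0.002]
ft_force: [-0.7, -0.3, -1.6]
finger_gap: 0.252
```

```bash
python3 - <<'E'
from h import *
s=cam("side");st=bot.state();print(st["ft_force"],st["ee_pos"],st["finger_gap"],st["orientation"])
cv2.imwrite("pics/s9c.png",cv2.resize(s[0][180:400,270:430],None,fx=2.7,fy=2.7,interpolation=2))
E
```

```text
[ 0.82859938 -0.35519016 -2.03706111] [430.30634686 151.4294983   49.60734796] 0.2514598203679986 [1.88177955e+00 2.51552947e+00 1.84769910e-04]
```

View pics/s9c.png

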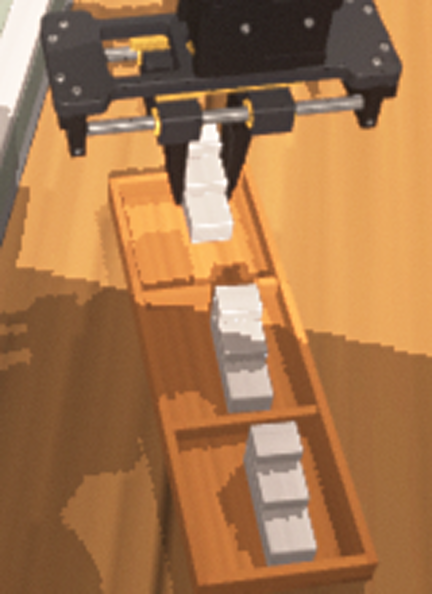

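Request:
{"fn": "move_arm", "kwargs": {
  "commands": [
    [[0,0,-0.15],[0,0,0]],
    [[0,0,-0.1],[0,0,0]],
    [[0,0,-0.07],[0,0,0]],
    [[0,0,-0.03],[0,0,0]],
    [[0,0,-0.03],[0,0,0]],
    [[0,0,0],[0,0,0]]
  ]
}}

```text
time_s: 14.9
ee_pos: [430.0, 151.4, 10.9]
orientation: [-1.882, -2.516, 0.0]
ft_force: [-0.2, 0.0, -2.4]
finger_gap: 0.252
```

Request:
{"fn": "move_arm", "kwargs": {
  "commands": [
    [[0,0,-0.01],[0,0,0]],
    [[0,0,0],[0,0,0]]
  ]
}}

```text
time_s: 15.1
ee_pos: [430.1, 151.4, 10.1]
orientation: [1.882, 2.516, 0.0]
ft_force: [-0.6, -0.8, -3.1]
finger_gap: 0.248
```

Request:
{"fn": "move_arm", "kwargs": {
  "commands": [
    [[0,0,-0.005],[0,0,0]],
    [[0,0,-0.005],[0,0,0]],
    [[0,0,0],[0,0,0]]
  ]
}}

```text
time_s: 15.4
ee_pos: [430.1, 151.4, 9.9]
orientation: [1.881, 2.515, 0.001]
ft_force: [-2.8, -0.8, 15.4]
finger_gap: 0.254
```

Request:
{"fn": "move_arm", "kwargs": {
  "commands": [
    [[0,0,0.01],[0,0,0]],
    [[0,0,0],[0,0,0]]
  ]
}}

```text
time_s: 15.6
ee_pos: [430.2, 151.4, 10.2]
orientation: [1.881, 2.515, 0.001]
ft_force: [-0.2, 0.3, -2.2]
finger_gap: 0.251
```

Request:
{"fn": "move_arm", "kwargs": {
  "commands": [
    [[0,0,0],[0,0,0]],
    [[0,0,0],[0,0,0]],
    [[0,0,0],[0,0,0]]
  ],
  "gripper": 0.16
}}

```text
time_s: 15.9
ee_pos: [430.1, 151.4, 9.9]
orientation: [1.882, 2.516, 0.0]
ft_force: [0.3, -0.1, -0.1]
finger_gap: 0.407
```

Request:
{"fn": "move_arm", "kwargs": {
  "commands": [
    [[0,0,0.1],[0,0,0]],
    [[0,0,0.2],[0,0,0]],
    [[0,0,0.3],[0,0,0]],
    [[0,0,0.4],[0,0,0]],
    [[0,0,0.4],[0,0,0]],
    [[0,0,0],[0,0,0]]
  ]
}}

```text
time_s: 16.5
ee_pos: [431.7, 151.8, 154.8]
orientation: [1.878, 2.512, 0.009]
ft_force: [-0.0, 0.3, 0.2]
finger_gap: 0.422
```

```bash
python3 - <<'E'
from h import *
s=cam("side");t=cam("top");st=bot.state();print(st["ft_force"],st["ee_pos"],st["finger_gap"],st["orientation"])
cv2.imwrite("pics/s10.png",s[0]);cv2.imwrite("pics/t10.png",t[0])
E
```

```text
[-0.29825101 -0.33680741  0.4434996 ] [430.12270107 151.42864892 151.11714398] 0.4203549703891415 [1.88067764 2.51440353 0.00285604]
```

View pics/s10.png

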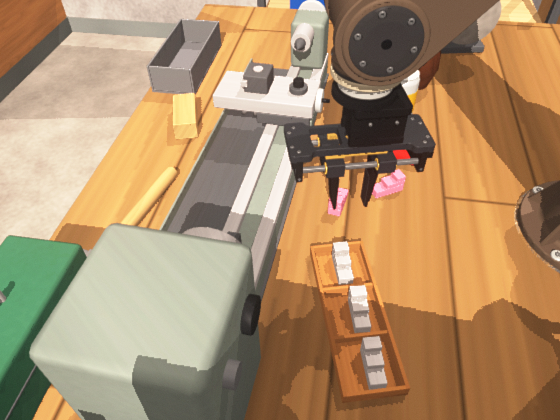

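View pics/t10.png

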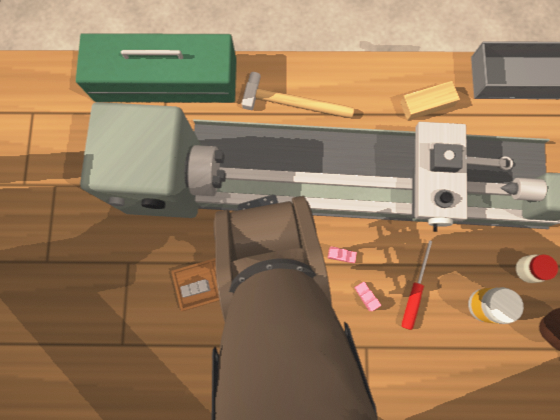

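```bash
python3 - <<'E'
from h import *
t=cam("top")
a=t[0][110:240,400:560]; cv2.imwrite("pics/t11.png",cv2.resize(a,None,fx=5,fy=4.5,interpolation=2))
a=cam("side")[0][0:130,200:350]; cv2.imwrite("pics/s11.png",cv2.resize(a,None,fx=4.5,fy=4.5,interpolation=2))
import pickle; pickle.dump(t,open("top11.pkl","wb"))
E
```

```text
(no output)
```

View pics/t11.png

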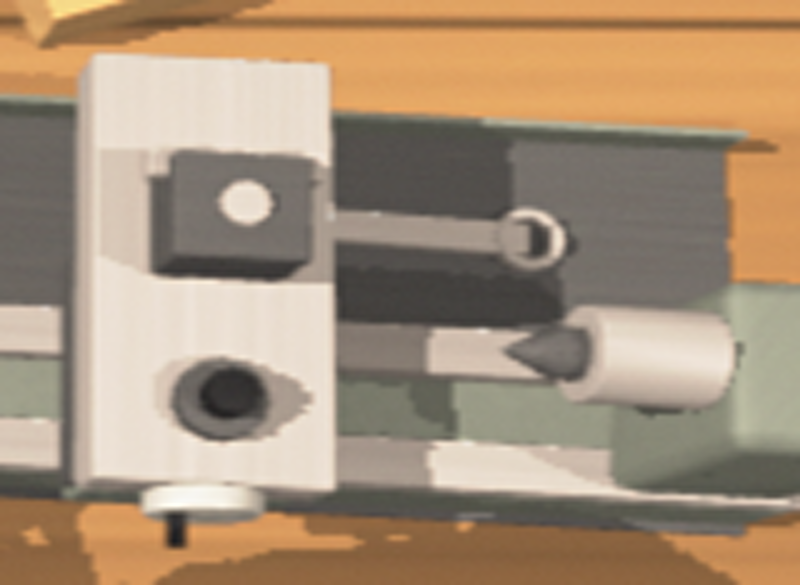

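View pics/s11.png

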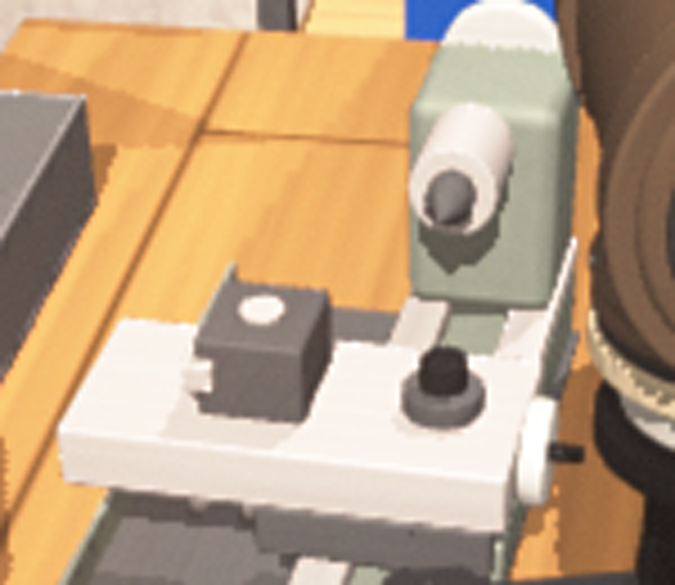

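```bash
python3 - <<'E'
from h import *; import pickle
t=pickle.load(open("top11.pkl","rb"))
T=lambda u,v,z:onz(t,400+u/5,110+v/4.5,z).round(1)
print("right flank",T(333,490,115),T(330,65,115),"left",T(78,485,115),T(93,58,115))
print("quill tip",T(505,350,150),"barrel",T(590,355,150),T(590,310,150),T(590,400,150),"tailstock face",T(612,480,100),T(735,480,180))
E
```

```text
right flank [ 513.1 -240.1  115. ] [ 715.3 -252.7  115. ] left [ 514.8 -137.2  115. ] [ 718.4 -153.2  115. ]
quill tip [ 569.7 -298.8  150. ] barrel [ 567.6 -332.   150. ] [ 588.  -333.8  150. ] [ 547.4 -330.2  150. ] tailstock face [ 521.1 -360.4  100. ] [ 506.7 -366.8  180. ]
```

Request:
{"fn": "move_arm", "kwargs": {
  "commands": [
    [[0,0,0.4],[0,0,0]],
    [[0,-0.378,0],[0,0,-0.0197]],
    [[0,-0.378,0],[0,0,-0.0197]],
    [[0,-0.378,0],[0,0,-0.0197]],
    [[0,-0.378,0],[0,0,-0.0197]],
    [[0,-0.378,0],[0,0,-0.0197]],
    [[0,-0.378,0],[0,0,-0.0197]],
    [[0,-0.378,0],[0,0,-0.0197]],
    [[0,-0.378,0],[0,0,-0.0197]],
    [[0,-0.378,0],[0,0,-0.0197]],
    [[0,-0.378,0],[0,0,-0.0197]],
    [[0,-0.378,0],[0,0,-0.0197]],
    [[0.35,0,0],[0,0,0]],
    [[0.35,0,0],[0,0,0]],
    [[0.35,0,0],[0,0,0]],
    [[0,0,0],[0,0,0]],
    [[0,0,0],[0,0,0]]
  ],
  "gripper": 1
}}

```text
time_s: 18.4
ee_pos: [534.7, -263.9, 188.0]
orientation: [-2.277, -2.159, 0.001]
ft_force: [-0.3, -1.3, 0.0]
finger_gap: 0.006
```

```bash
python3 - <<'E'
from h import *
st=bot.state();print(st["ft_force"],st["ee_pos"],st["finger_gap"],st["orientation"],st["time_s"])
s=cam("side"); cv2.imwrite("pics/s12.png",cv2.resize(s[0][0:150,190:400],None,fx=3.7,fy=3.7,interpolation=2))
E
```

```text
[-0.26945941 -1.25931852  0.03405609] [ 534.67040584 -263.87452964  188.03621684] 0.005644806321560824 [-2.27736540e+00 -2.15926043e+00  1.39527151e-03] 18.4
```

View pics/s12.png

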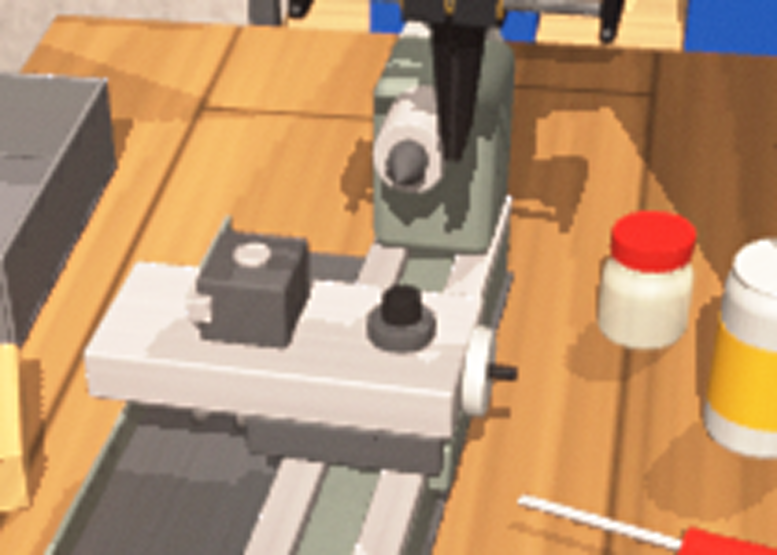

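Fingers hang in front of the quill, clear of it. Descend to z≈98.

Request:
{"fn": "move_arm", "kwargs": {
  "commands": [
    [[0,0,-0.25],[0,0,0]],
    [[0,0,-0.25],[0,0,0]],
    [[0,0,-0.2],[0,0,0]],
    [[0,0,-0.15],[0,0,0]],
    [[0,0,-0.05],[0,0,0]],
    [[0,0,0],[0,0,0]]
  ]
}}

```text
time_s: 19.05
ee_pos: [534.2, -264.4, 99.6]
orientation: [-2.28, -2.159, 0.001]
ft_force: [0.3, 0.5, 0.8]
finger_gap: 0.005
```

```bash
python3 - <<'E'
from h import *
st=bot.state();print(st["ft_force"],st["ee_pos"],st["joint_pos"].round(2))
s=cam("side"); cv2.imwrite("pics/s13.png",cv2.resize(s[0][0:150,190:400],None,fx=3.7,fy=3.7,interpolation=2))
E
```

```text
[0.32302266 0.47361766 0.78409087] [ 534.24871362 -264.35343526   99.55355932] [-0.57  0.59  1.74  0.    0.81 -0.52]
```

View pics/s13.png

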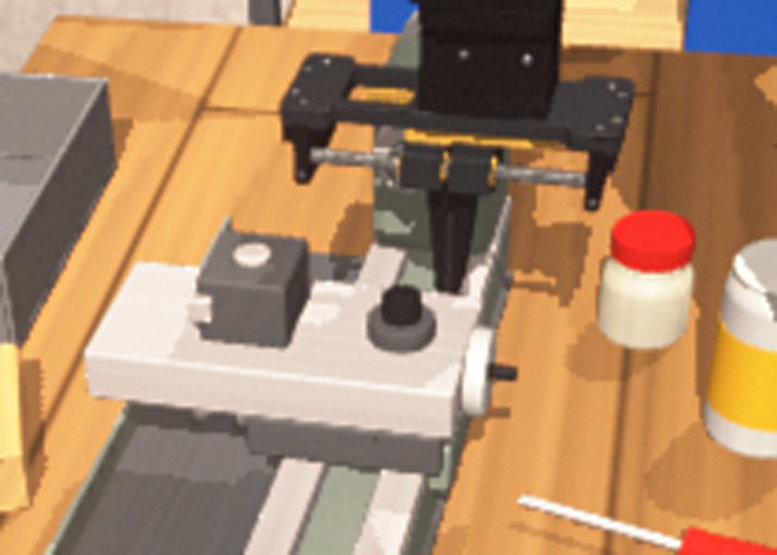

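```bash
python3 - <<'E'
from h import *
s=cam("side")
for z in (120,130,140,150,160,170): print(z,proj(s,(618,-258,z)), proj(s,(534,-254,z)))
for z in (85,95,100,105): print(z,proj(s,(534,-254,z)))
E
```

```text
120 (np.float64(271.6120467311687), np.float64(69.69616148361393)) (np.float64(310.7745129652928), np.float64(73.63431240192762))
130 (np.float64(271.4945382241356), np.float64(65.36581465517915)) (np.float64(310.94267652335964), np.float64(69.27338912544684))
140 (np.float64(271.37531665079734), np.float64(60.97233902501466)) (np.float64(311.1133255227706), np.float64(64.84801181900482))
150 (np.float64(271.25434427587925), np.float64(56.51434399740802)) (np.float64(311.28651547563646), np.float64(60.35674090759065))
160 (np.float64(271.13158224760315), np.float64(51.990397831976)) (np.float64(311.462303559612), np.float64(55.79809362425834))
170 (np.float64(271.0069905560855), np.float64(47.399026110598754)) (np.float64(311.64074868083264), np.float64(51.170542378010936))
85 (np.float64(310.20474890062553), np.float64(88.4097928940934))
95 (np.float64(310.3646279080358), np.float64(84.26370980182864))
100 (np.float64(310.4454280938213), np.float64(82.16834850603624))
105 (np.float64(310.52681033437585), np.float64(80.05789299946628))
```

Request:
{"fn": "move_arm", "kwargs": {
  "commands": [
    [[0,0.06,0],[0,0,0]],
    [[0,0.05,0],[0,0,0]],
    [[0.003,0.06,0],[0,0,0]],
    [[0.005,0.1,0],[0,0,0]],
    [[0.007,0.14,0],[0,0,0]],
    [[0.007,0.14,0],[0,0,0]],
    [[0.007,0.14,0],[0,0,0]],
    [[0.007,0.14,0],[0,0,0]],
    [[0.007,0.14,0],[0,0,0]],
    [[0.007,0.14,0],[0,0,0]],
    [[0.007,0.14,0],[0,0,0]],
    [[0.007,0.14,0],[0,0,0]],
    [[0.007,0.14,0],[0,0,0]],
    [[0.007,0.14,0],[0,0,0]],
    [[0.007,0.14,0],[0,0,0]],
    [[0.005,0.08,0],[0,0,0]]
  ]
}}

```text
time_s: 20.75
ee_pos: [544.5, -74.7, 100.6]
orientation: [2.278, 2.16, 0.001]
ft_force: [-0.5, -5.5, 1.8]
finger_gap: 0.005
```

Still sliding with about 5 N; now slowly home.

Request:
{"fn": "move_arm", "kwargs": {
  "commands": [
    [[0.003,0.06,0],[0,0,0]],
    [[0.002,0.05,0],[0,0,0]],
    [[0.001,0.03,0],[0,0,0]],
    [[0.001,0.02,0],[0,0,0]]
  ]
}}

```text
time_s: 21.15
ee_pos: [544.8, -59.4, 100.0]
orientation: [2.28, 2.16, 0.0]
ft_force: [1.1, -4.9, 3.1]
finger_gap: 0.005
```

Request:
{"fn": "move_arm", "kwargs": {
  "commands": [
    [[0.001,0.02,0],[0,0,0]],
    [[0.001,0.02,0],[0,0,0]]
  ]
}}

```text
time_s: 21.35
ee_pos: [545.0, -56.4, 100.0]
orientation: [2.279, 2.16, -0.002]
ft_force: [-2.4, -24.0, 2.4]
finger_gap: 0.007
```

Request:
{"fn": "move_arm", "kwargs": {
  "commands": [
    [[0,0,0],[0,0,0]],
    [[0,0,0],[0,0,0]]
  ]
}}

```text
time_s: 21.55
ee_pos: [545.0, -56.5, 100.0]
orientation: [2.28, 2.16, -0.001]
ft_force: [-0.5, -12.5, 3.6]
finger_gap: 0.004
```

Request:
{"fn": "move_arm", "kwargs": {
  "commands": [
    [[0,0.005,0],[0,0,0]],
    [[0,0,0],[0,0,0]]
  ]
}}

```text
time_s: 21.75
ee_pos: [545.0, -56.5, 100.0]
orientation: [2.279, 2.16, -0.002]
ft_force: [-0.9, -15.5, 3.9]
finger_gap: 0.005
```

Request:
{"fn": "move_arm", "kwargs": {
  "commands": [
    [[0,-0.15,0],[0,0,0]],
    [[0,-0.25,0],[0,0,0]],
    [[0,-0.1,0.3],[0,0,0]],
    [[0,0,0.4],[0,0,0]],
    [[0,0,0.4],[0,0,0]],
    [[-0.3,-0.3,0],[0,0,0]],
    [[-0.3,-0.3,0],[0,0,0]],
    [[0,-0.35,0],[0,0,0]],
    [[0,-0.35,0],[0,0,0]],
    [[0,-0.35,0],[0,0,0]],
    [[0,0,0],[0,0,0]],
    [[0,0,0],[0,0,0]]
  ]
}}

```text
time_s: 22.95
ee_pos: [484.3, -270.1, 209.3]
orientation: [-2.281, -2.157, -0.001]
ft_force: [-0.8, 0.5, 0.5]
finger_gap: 0.005
```

```bash
python3 - <<'E'
from h import *
s=cam("side");t=cam("top");print(bot.state()["time_s"],bot.state()["ee_pos"])
cv2.imwrite("pics/s14.png",s[0]);cv2.imwrite("pics/t14.png",t[0])
cv2.imwrite("pics/c14.png",np.hstack([cv2.resize(t[0][105:235,290:400],(440,520),interpolation=2),cv2.resize(s[0][230:330,300:370],(360,520),interpolation=2)]))
E
```

```text
23.05 [ 484.65494818 -269.06789851  209.65153547]
```

View pics/s14.png

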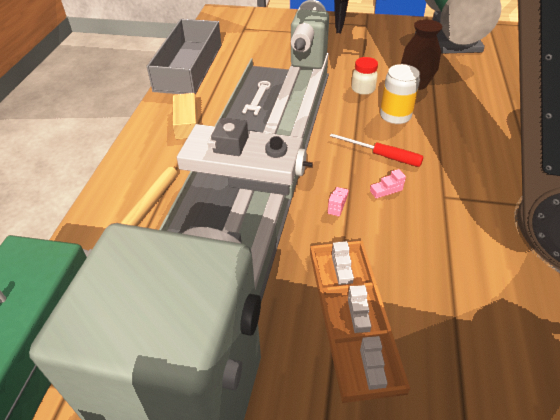

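View pics/t14.png

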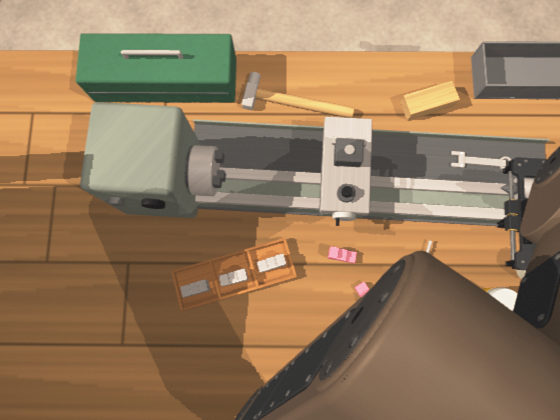

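View pics/c14.png

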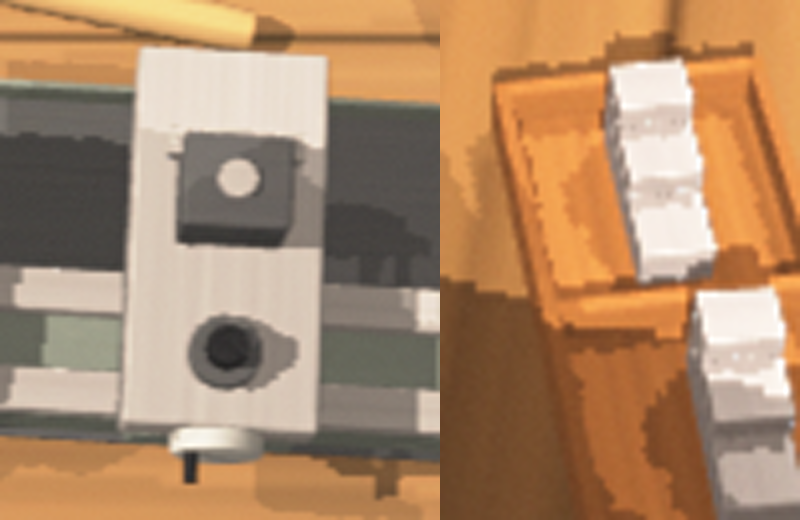

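```bash
python3 - <<'E'
from h import *
print(bot.state()["qvel"].round(4),bot.state()["ft_force"]); print(bot.job_done())
E
```

```text
[ 0.012  -0.0048  0.     -0.0026 -0.0029  0.0002] [-0.24891299 -0.20465096  0.41078954]
the job is handed in; nothing more can be done
None
```

The job is done and handed in after about 23 s of the 72 s. I pressed the catch button fully down and pushed the carriage about 200 mm along the bed. I then picked the steel jaw out of the chip tray, laid it in the empty bay and pushed the carriage home. I left both pink look-alikes alone.

**Last checks:**
- **Jaw:** the final pictures show it upright and flat in the free bay, along the tray, with the other two jaws as they lay.
- **Carriage:** it looks the same as in the first pictures. It stopped dead at the stop and did not move on under a steady push of about 15 N.
- **Arm:** it was clear of everything, with about zero force on the wrist.

**What disagreed:** the fingertips sat about 25 mm higher than the stated geometry implies, roughly level with the reported TCP. My first two press attempts therefore stopped above the button. I corrected for this by contact force and the camera pictures, and used the corrected height from then on.

The highest force reading I saw was about 26 N, while pressing the button against its bottom stop.

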